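# Try out the folding stay of a small parts chest

## Robot

A 6-joint arm with a two-finger parallel gripper is mounted at the origin on the work surface; the furniture and walls round the work are solid. World frame = base frame: x ahead of the robot, y to its left, z up, the work surface at z = 0. Lengths are in mm, angles in degrees, forces in N, time in s.
With the tool pointing down it reaches from about 350 to 850 mm from the base axis. Payload 8.1 kg.
Tool frame: the origin (TCP) lies midway between the tips of the shut fingers; the grasp point (between the pads) lies 19 mm behind it; z points along the fingers, y is the line along which they close (so a half turn about z gives the same grasp; the last joint's range is limited). The gripper opens to 85 mm and grips with 20 to 120 N. Pads are 22 mm wide; open, the fingers measure 114 mm over their backs; the gripper's body (76 mm by 85 mm) begins 54 mm behind the grasp point. The pads swing forward as they close: fully open they stand 13 mm farther back than shut.
Start: joints at [69.821, 7.471, 85.268, -0, 87.261, -4.893], TCP at [158.165, 578.782, 231.292] pointing down, gripper open.
Joint ranges: [-169.43, 169.43], [-51.17, 129.36], [1.28, 143.12], [-76.62, 256.62], [0, 156.53], [-152.29, 152.29]. Speed limits (degrees/s): [136.94, 136.94, 159.86, 180, 180, 180].

## Interface

Orientations are given as [roll, pitch, yaw] about the fixed x, y, z axes, in that order (R = Rz(yaw) Ry(pitch) Rx(roll)).
In Python, from bench import r gives the robot as it stands.
- The arm moves only by the tool send_rows, never from a script. Its argument "increments" is a list of rows, each a list of 6 numbers: the shift along the tool's x, y, z in mm, then the turn, a rotation vector about the tool's x, y, z in rad. A call has 1 to 5 rows; each row shifts and turns the commanded pose from where the row before left it, along the tool's axes as they then stand; what a row does not reach is not made up. A row lasts 1/8 s, in which the tool goes at most 62.5 mm and 10.7 degrees, less where a joint would pass 70% of its speed; a pose out of reach is approached as far as the arm can. A call is refused whole if a number of a shift passes 62.5 or a number of a turn 0.188, either way. A call with a gripper value outside its range is refused whole. "grip" is the closure, from -1 (fully open) to 1 (shut), set as the call begins (left out, the last holds). The fingers move at their own pace and stop on an object; "grip_force" is the grip in N (left out, the last holds). Time passes only in rows, so rows that do not move let the fingers close. It gives the time, the measured TCP pose, the force, the opening and the grip force at its end, in the units of the state.
- r.sense(): the state, without advancing time (a new reading comes with each control period).
- r.snapshot(name): name is "scene" or "top" or "wrist"; returns a dict with "img" (384x512x3 uint8, blue, green, red), "z_map" (384x512 float32, mm along the optical axis (not along the pixel's ray), 0 where there is no reading), "fx", "fy", "cx", "cy" (pixels), "view" (4x4, takes a point from world to camera coordinates). Camera axes: x right, y down, z forward; pixel columns grow to the right and rows downward; lengths in mm; the calibration is good to about 2 mm. A picture is of the moment at which its call begins.
- r.hand_in(): hands the job in; it is judged then, once.
The state is a dict: "time": time; "joint_pos": joint angles; "qd": joint speeds; "joint_efforts": joint torques, N m; "tool_pos": TCP position; "tcp_rot": TCP orientation; "ft_force": force on the tool from outside, world axes, zero at the start; "wrist_torque": the same for the moment, N m; "finger_gap": finger opening in mm; "grip_force": force on a finger pad.
Only numpy, scipy, OpenCV 4.12 (cv2) and the standard library are available. Lean on these libraries where they do the work, as an engineer would, in place of code of your own. Each camera call takes 0.05 s, during which the arm holds its last target. There are 200 camera calls.

## Task

The folding stay on the right of the blue parts chest has just been refitted; try it out once. Raise the lid by its black handle until the stay goes over its lock point, ease the lid back down until the stay carries it firmly, and take your hand off. Then lift the lid slightly by the handle to take its weight off the stay, gently press the red thumb plate to fold the knee (never force it against the lid's weight), and lower the lid gently until it is fully shut, without straining the stay, dropping the lid, or disturbing the things around the chest.

Things in the scene. Friction and masses are not known exactly. Their poses are not given: they have to be found in the camera images.
- chest: blue sheet-steel parts chest, fixed, on a thin black mat, 140 mm deep (its x), 160 mm wide (y), rim 85 mm above its underside; origin at the centre of its underside, x from the front (handle side) to the back (hinge side), z up. The stay is outside its right wall (-y side). Place and yaw differ from run to run.
- lid_angle (a joint): lid angle, rad; 0 shut, grows as the front edge goes up and back. Raising takes about 6 N at the handle. Hinge friction 0.42 N m: let go above about 1.0 rad the lid stays, lower it drops. The stay pulls taut somewhere between 1.13 and 1.33 rad, different each run: it must be felt. Locked on the stay the lid stands 0.15 to 0.22 rad lower.
- lid_hinge (a point): the middle of the lid's hinge axis, at the back of the chest 89 mm above its underside; the axis is level, along the chest's y.
- lid_handle (a point): the middle of the lid's handle: a round black bar, 12 mm thick, 80 mm long, parallel to the hinge, carried on two side arms 45 mm in front of the lid's front edge, in the lid's plane; 185 mm from the hinge axis. Free space all round the middle of the bar: it can be pinched from above front-to-back at any lid angle, and turns in a light grip.
- stay_knee (a joint): knee angle between the stay's two 66 mm links, rad: about 0 with the lid shut, 2.52 in line (dead centre), 3.29 at the stop beyond it (locked, knee forward; a weak spring urges it there). Pulling the lid taut carries the knee over dead centre; lowering the lid then runs it on to its stop. Lifting the lid to taut again draws it back to dead centre; let go, it springs back to about 2.65 to 2.9.
- thumb_plate (a point): middle of the front face of the red thumb plate (30 mm along the link, 24 mm wide, 4 mm thick) on the lower link just below the knee, 26 mm outside the chest's right wall. Lid open, it faces forward and up; its z axis points out of the face. Pressed back and down by 15 to 35 mm it folds the knee: up to 5 N with the lid lifted to taut first, 9 N or more with the lid's weight on the stay.
- stay_plate (a joint): give of the spring plate under the stay's foot, m (20 N per mm, 0 unloaded, positive when the stay is pulled, negative when it is pushed). More than 2.5 mm either way (about 20 N at the handle) strains the stay.
- stay_lower: lower link of the stay with the red thumb plate and, on its upper end, the upper link; origin at its foot pivot on the chest's right wall, x along the link.
- lid: the lid with its handle; origin on the hinge axis, -x toward the handle.
- cream_bottle: bystander: clear bottle with black cap, 50 mm diameter, 102 mm high, right of the chest; origin under its foot
- label_reel: bystander: upright roll of green labels, 60 mm diameter, 74 mm high, right of the chest; origin under its foot

How it is judged (in metres and radians):
On the way, in this order (a step that is already met when the one before it is completed fails the run):
1. the stay is locked past dead centre at its stop and carries the raised lid, with the hand off the lid and the stay (value of joint stay_knee above 3.17 rad and value of joint lid_angle above 0.7 rad and contact force between the fingers and lid below 0.2 N and contact force between the fingers and stay_lower below 0.2 N), for 0.3 s.
2. the lid is lifted off the locked stay: knee drawn to within 23 degrees of dead centre without touching the stay (value of joint stay_knee between 2.3 and 2.92 rad and value of joint lid_angle above 0.7 rad and contact force between the fingers and stay_lower below 0.2 N), for 0.1 s.
3. the knee is folded back through dead centre (by 10 degrees or more) with the lid still raised (value of joint stay_knee below 2.34 rad and value of joint lid_angle above 0.7 rad), for 0.1 s.
At the end, for the whole second after the job is handed in: the lid is shut (within 2 degrees) and at rest, the stay folded with its knee to the rear, the robot touching nothing (value of joint lid_angle below 0.035 rad and value of joint stay_knee below 0.9 rad and velocity of joint lid_angle below 0.05 rad/s).
It fails at once if the stay is forced: more than 8 N on it from the gripper (contact force between the fingers and stay_lower above 8 N).
It fails at once if the stay is strained: its spring plate gives more than 2.5 mm either way (value of joint stay_plate above 0.0025 m or value of joint stay_plate below -0.0025 m).
It fails at once if the lid drops or slams: closing faster than 2.2 rad/s when less than 40 degrees (0.7 rad) open (velocity of joint lid_angle below -2.2 rad/s and value of joint lid_angle below 0.7 rad).
It fails at once if a bystander is shifted by more than 15 mm (distance of any of cream_bottle, label_reel from where it was at the start of the episode above 0.015 m).
It also fails if it takes over 72 s, if anything falls off the work surface, if the arm or the gripper's body presses on something with over 40 N, if the wrist force passes 120 N, or if a joint passes its speed limit or range.

## Working session

There is one attempt and no reset: what is moved stays moved. The work goes in short steps, Python scripts to look and compute and a tool call to move; the robot and the scene stay as the last step left them, time stands still between calls to the robot, and variables do not carry over. Pictures are saved under pics/ and viewed, at most 10 in all, crops included, and the job is handed in when it is done.

Besides the shell and the picture viewer there is one more tool, called after "Request:" as name(argument=value, ...) on one line, values as JSON. send_rows: Moves the arm, as the interface text tells. Its arguments: {"type":"object","properties":{"increments":{"type":"array"},"grip":{"type":"number"},"grip_force":{"type":"number"}},"required":["increments"]}

```bash
ls; mkdir -p pics; python3 - <<'E'
from bench import r
import cv2,numpy as np,pickle
s=r.sense();print({k:np.round(v,2).tolist() for k,v in s.items()})
d={n:r.snapshot(n) for n in("scene","top")}
pickle.dump(d,open('d0.pkl','wb'))
cv2.imwrite('pics/a.png',np.hstack([d['scene']['img'],d['top']['img']])[:, :])
im=cv2.imread('pics/a.png');cv2.imwrite('pics/s0.png',cv2.resize(d['scene']['img'],(800,600)));cv2.imwrite('pics/t0.png',cv2.resize(d['top']['img'],(800,600)))
for n in d: print(n,d[n]['view'].round(3).tolist(),d[n]['fx'],d[n]['cx'],d[n]['cy'])
E
```

```text
pics
{'time': 0.0, 'joint_pos': [69.82, 7.52, 85.33, 0.0, 87.26, -4.89], 'qd': [0.04, 0.07, -0.03, 0.06, -0.1, 0.01], 'joint_efforts': [0.0, -56.94, -50.06, -0.0, 0.01, 0.0], 'tool_pos': [157.96, 578.26, 230.23], 'tcp_rot': [-179.89, -0.01, 164.71], 'ft_force': [-0.58, 0.12, -0.76], 'wrist_torque': [0.04, 0.01, -0.06], 'grip_force': 0.0, 'finger_gap': 85.29}
scene [[0.534, -0.846, -0.014, -519.425], [-0.385, -0.229, -0.894, 170.56], [0.753, 0.482, -0.448, 702.319], [0.0, 0.0, 0.0, 1.0]] 411.2840948195501 264.06005654017207 194.93263046736212
top [[0.013, -1.0, 0.009, -352.402], [-0.985, -0.015, -0.173, 478.651], [0.174, -0.007, -0.985, 856.308], [0.0, 0.0, 0.0, 1.0]] 372.3566029331646 253.88443766291456 194.7477666270182
```

View pics/s0.png

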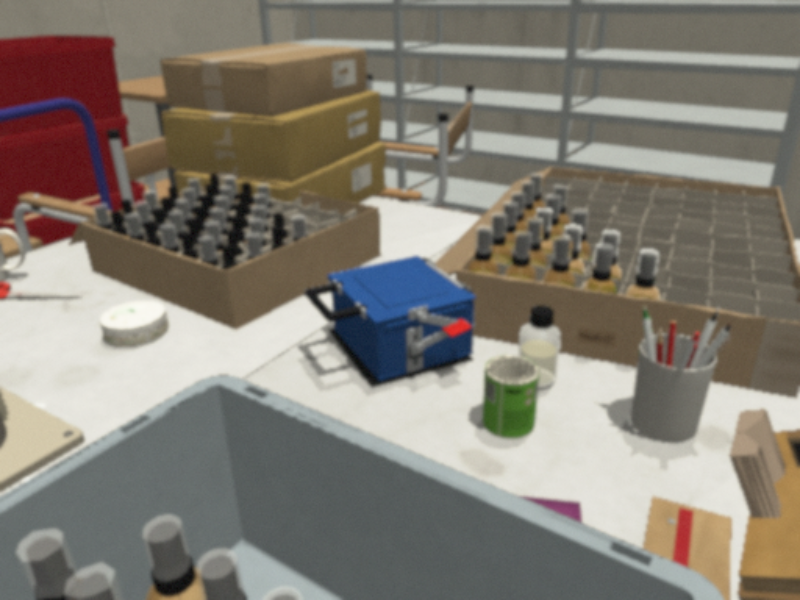

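View pics/t0.png

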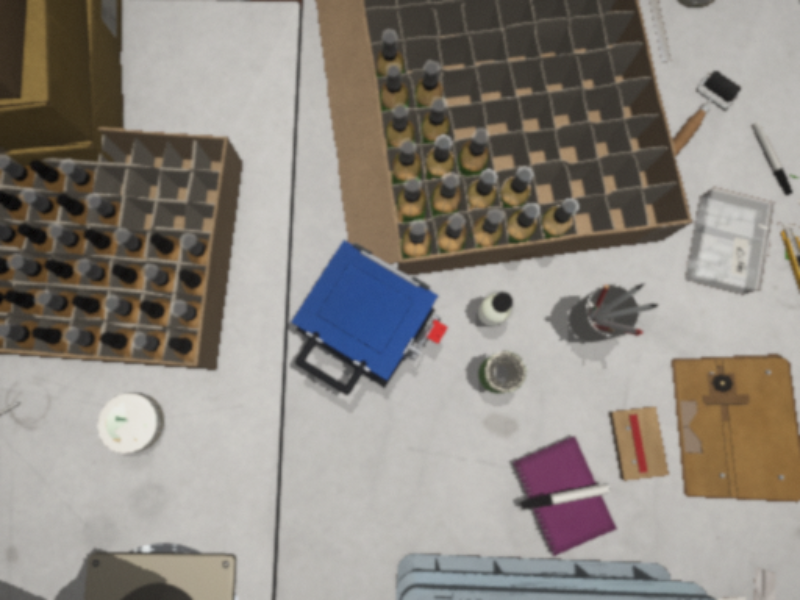

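The scene view shows the blue chest at about (400,320), with its black handle to the left at (325,300), the red plate at (457,327), the bottle at (540,345) and the reel at (510,395). In the top view the lid corners are near (345,243), (437,295), (388,380) and (293,322), with the handle at (328,365) and the red plate at (437,331).

```bash
cat > h.py <<'E'
import numpy as np,cv2
def cloud(s):
    z=s['z_map'].astype(float);v,u=np.mgrid[:z.shape[0],:z.shape[1]]
    P=np.stack([(u-s['cx'])/s['fx']*z,(v-s['cy'])/s['fy']*z,z],-1)
    V=s['view'];return (P-V[:3,3])@V[:3,:3]
def masks(s):
    h=cv2.cvtColor(s['img'],cv2.COLOR_BGR2HSV).astype(int);H,S,Vv=h[...,0],h[...,1],h[...,2];ok=s['z_map']>0
    return dict(blue=ok&(H>100)&(H<125)&(S>150)&(Vv>60),red=ok&((H<6)|(H>174))&(S>170)&(Vv>120),green=ok&(H>40)&(H<80)&(S>120),dark=ok&(Vv<50))
E
python3 - <<'E'
import pickle,numpy as np,cv2
from h import *
d=pickle.load(open('d0.pkl','rb'))
for n in d:
    P=cloud(d[n]);m=masks(d[n])
    near=lambda Q:Q[(np.hypot(Q[:,0]-420,Q[:,1]-330+0)<2000)]
    B=P[m['blue']];
    if n=='top':
        v,u=np.mgrid[:384,:512]
    B=B[(B[:,2]>5)&(B[:,2]<140)]
    print(n,'blue',len(B),np.percentile(B,[1,50,99],axis=0).round(1).tolist())
    zt=np.percentile(B[:,2],90);T=B[B[:,2]>zt-12]
    print('lid top z',np.median(T[:,2]).round(1),cv2.boxPoints(cv2.minAreaRect(T[:,:2].astype(np.float32))).round(1).tolist(),cv2.minAreaRect(T[:,:2].astype(np.float32)))
    c=T[:,:2].mean(0)
    for k in('red','green','dark'):
        Q=P[m[k]];Q=Q[(np.hypot(*(Q[:,:2]-c).T)<(150 if k!='green' else 250))&(Q[:,2]>(20 if k!='dark' else 50))]
        if len(Q):print(k,len(Q),np.percentile(Q,[5,50,95],axis=0).round(1).tolist())
    if n=='top':
        for px in [(328,365),(437,331),(495,310),(502,372),(501,300),(313,350),(345,380),(388,378)]:
            u,v=int(px[0]*.64),int(px[1]*.64);print(px,P[v,u].round(1))
E
```

```text
scene blue 3685 [[370.7, -396.2, 12.0], [435.4, -327.9, 95.3], [536.8, -214.8, 99.3]]
lid top z 97.0 [[363.79998779296875, -333.79998779296875], [484.5, -404.1000061035156], [563.5999755859375, -268.6000061035156], [442.8999938964844, -198.1999969482422]] ((463.70367431640625, -301.1881103515625), (156.8755645751953, 139.69895935058594), 59.74673080444336)
red 98 [[425.0, -415.9, 70.4], [437.2, -405.0, 74.2], [453.5, -394.4, 77.4]]
green 559 [[352.6, -532.5, 22.3], [357.3, -518.2, 40.8], [373.4, -491.2, 69.4]]
dark 215 [[348.8, -375.0, 91.2], [372.1, -279.5, 97.4], [564.6, -214.9, 118.8]]
top blue 4151 [[378.5, -388.8, 91.9], [464.6, -298.5, 96.1], [552.6, -208.4, 100.2]]
lid top z 96.1 [[365.0, -332.5], [487.5, -403.1000061035156], [567.7999877929688, -264.0], [445.29998779296875, -193.39999389648438]] ((466.3904724121094, -298.2604064941406), (160.60748291015625, 141.3964080810547), 60.02390670776367)
red 70 [[427.0, -413.3, 71.3], [438.4, -404.4, 74.3], [449.6, -397.3, 77.9]]
green 23 [[613.1, -401.9, 59.8], [624.5, -372.8, 69.7], [686.0, -338.3, 76.6]]
dark 229 [[353.2, -295.6, 96.2], [376.7, -243.0, 99.0], [421.4, -208.8, 102.3]]
(328, 365) [ 392.9 -235.7    1.1]
(437, 331) [ 440.7 -404.1   74.4]
(495, 310) [ 470.1 -487.9   88.5]
(502, 372) [ 384.3 -514.3    0.7]
(501, 300) [ 480.9 -494.   106.7]
(313, 350) [ 414.9 -212.6    1. ]
(345, 380) [ 368.5 -263.9    2.2]
(388, 378) [ 369.6 -333.6   97.4]
```

```bash
cat >> h.py <<'E'
from scipy.spatial.transform import Rotation as Ro
C=np.array([465,-299.7,0.]);X=np.array([.866,-.5,0]);Y=np.array([.5,.866,0]);Z=np.array([0,0,1.])
HG=C+70*X+91*Z
def rpy(a):return Ro.from_euler('xyz',a,degrees=True)
def rows(p,a,q,b,n,polar=False):
    """increments from pose (p,rpy a) to (q,rpy b) in n rows"""
    p,q=np.array(p,float),np.array(q,float);A,B=rpy(a),rpy(b);dv=(B*A.inv()).as_rotvec();out=[]
    def pos(t):
        if not polar:return p+(q-p)*t
        r=[np.hypot(*w[:2]) for w in(p,q)];th=[np.arctan2(w[1],w[0]) for w in(p,q)]
        R=r[0]+(r[1]-r[0])*t;T=th[0]+(th[1]-th[0])*t;return np.array([R*np.cos(T),R*np.sin(T),p[2]+(q[2]-p[2])*t])
    for k in range(n):
        O=Ro.from_rotvec(dv*k/n)*A;O2=Ro.from_rotvec(dv*(k+1)/n)*A
        out.append(np.r_[O.inv().apply(pos((k+1)/n)-pos(k/n)),(O.inv()*O2).as_rotvec()])
    for i in range(0,n,5):print([[round(float(x),1 if j<3 else 3)+0. for j,x in enumerate(o)] for o in out[i:i+5]])
def handle(th):return HG+185*(-np.cos(th)*X+np.sin(th)*Z)
E
python3 - <<'E'
from h import *
print(handle(0))
rows([158.2,578.8,231.3],[180,0,164.71],[365,-242,205],[180,0,60],20,True)
E
```

```text
[ 365.41 -242.2    91.  ]
[[-55.8, -10.7, 1.3, 0.0, 0.0, 0.091], [-55.0, -10.9, 1.3, 0.0, 0.0, 0.091], [-54.2, -11.0, 1.3, 0.0, 0.0, 0.091], [-53.4, -11.1, 1.3, 0.0, 0.0, 0.091], [-52.6, -11.2, 1.3, 0.0, 0.0, 0.091]]
[[-51.8, -11.4, 1.3, 0.0, 0.0, 0.091], [-51.0, -11.5, 1.3, 0.0, 0.0, 0.091], [-50.2, -11.6, 1.3, 0.0, 0.0, 0.091], [-49.4, -11.7, 1.3, 0.0, 0.0, 0.091], [-48.6, -11.8, 1.3, 0.0, 0.0, 0.091]]
[[-47.8, -11.9, 1.3, 0.0, 0.0, 0.091], [-47.0, -12.0, 1.3, 0.0, 0.0, 0.091], [-46.2, -12.0, 1.3, 0.0, 0.0, 0.091], [-45.4, -12.1, 1.3, 0.0, 0.0, 0.091], [-44.6, -12.2, 1.3, 0.0, 0.0, 0.091]]
[[-43.8, -12.2, 1.3, 0.0, 0.0, 0.091], [-43.0, -12.3, 1.3, 0.0, 0.0, 0.091], [-42.2, -12.4, 1.3, 0.0, 0.0, 0.091], [-41.4, -12.4, 1.3, 0.0, 0.0, 0.091], [-40.6, -12.5, 1.3, 0.0, 0.0, 0.091]]
```

Request:
send_rows(increments=[[-55.8,-10.7,1.3,0,0,0.091],[-55,-10.9,1.3,0,0,0.091],[-54.2,-11,1.3,0,0,0.091],[-53.4,-11.1,1.3,0,0,0.091],[-52.6,-11.2,1.3,0,0,0.091]], grip=-0.2, grip_force=20)

```text
time: 0.72
tool_pos: [377.9, 412.3, 224.2]
tcp_rot: [-180.0, -0.0, 138.5]
ft_force: [0.1, 0.7, 0.4]
finger_gap: 51.2
grip_force: 0.0
```

Request:
send_rows(increments=[[-51.8,-11.4,1.3,0,0,0.091],[-51,-11.5,1.3,0,0,0.091],[-50.2,-11.6,1.3,0,0,0.091],[-49.4,-11.7,1.3,0,0,0.091],[-48.6,-11.8,1.3,0,0,0.091]])

```text
time: 1.35
tool_pos: [486.4, 181.4, 217.8]
tcp_rot: [-180.0, -0.0, 112.4]
ft_force: [-0.2, 0.2, 0.3]
finger_gap: 51.1
grip_force: 0.0
```

Request:
send_rows(increments=[[-47.8,-11.9,1.3,0,0,0.091],[-47,-12,1.3,0,0,0.091],[-46.2,-12,1.3,0,0,0.091],[-45.4,-12.1,1.3,0,0,0.091],[-44.6,-12.2,1.3,0,0,0.091]])

```text
time: 1.98
tool_pos: [476.2, -54.6, 211.4]
tcp_rot: [-180.0, -0.0, 86.3]
ft_force: [1.4, 0.2, -0.1]
finger_gap: 51.3
grip_force: 0.0
```

Request:
send_rows(increments=[[-43.8,-12.2,1.3,0,0,0.091],[-43,-12.3,1.3,0,0,0.091],[-42.2,-12.4,1.3,0,0,0.091],[-41.4,-12.4,1.3,0,0,0.091],[-40.6,-12.5,1.3,0,0,0.091]])

```text
time: 2.6
tool_pos: [366.5, -242.6, 204.9]
tcp_rot: [-180.0, -0.0, 60.3]
ft_force: [-0.1, -0.2, -0.6]
finger_gap: 51.3
grip_force: 0.0
```

```bash
python3 - <<'E'
from bench import r
from h import *
import pickle
s=r.snapshot("wrist");pickle.dump(s,open('w0.pkl','wb'));cv2.imwrite('pics/w0.png',s['img'])
P=cloud(s);m=masks(s)
Q=P[m['dark']&(P[...,2]>75)&(P[...,2]<112)]
L=np.c_[(Q-C)@X,(Q-C)@Y,Q[:,2]];print(len(L))
for x0 in range(-130,-60,5):
    q=L[(L[:,0]>=x0)&(L[:,0]<x0+5)]
    if len(q):print(x0,len(q),np.percentile(q[:,1],[2,98]).round(1),np.percentile(q[:,2],[5,50,95]).round(1))
B=P[m['blue']&(P[...,2]>90)];L=np.c_[(B-C)@X,(B-C)@Y,B[:,2]];print('lid',np.percentile(L,[.5,50,99.5],axis=0).round(1))
fr=L[L[:,0]<np.percentile(L[:,0],3)];print(np.polyfit(fr[:,1],fr[:,0],1))
E
```

```text
1851
-120 187 [-33.   46.3] [ 97.5  98.9 100. ]
-115 400 [-35.7  49.2] [ 98.7 100.1 101.3]
-110 380 [-36.   49.9] [ 97.6  99.4 101. ]
-105 123 [-37.1  50. ] [ 96.4  99.7 101. ]
-100 113 [-36.8  50. ] [ 96.5  99.6 100.9]
-95 109 [-37.1  50. ] [ 96.   99.7 101.1]
-90 116 [-37.   50.1] [ 95.5  99.4 101.4]
-85 124 [-37.   50.7] [ 95.5  99.5 101.2]
-80 135 [-37.5  50.6] [ 95.8  99.4 101.3]
-75 81 [-37.1  50.1] [ 97.1  99.7 101.2]
-70 63 [-38.4  49.4] [ 97.5  99.7 101.1]
-65 19 [-35.2  47.5] [ 97.4  99.1 100.1]
lid [[-69.5 -74.2  94.8]
 [  2.8  19.1  97.5]
 [ 71.3  85.1 100.2]]
[ 1.17816510e-02 -6.81921408e+01]
```

View pics/w0.png

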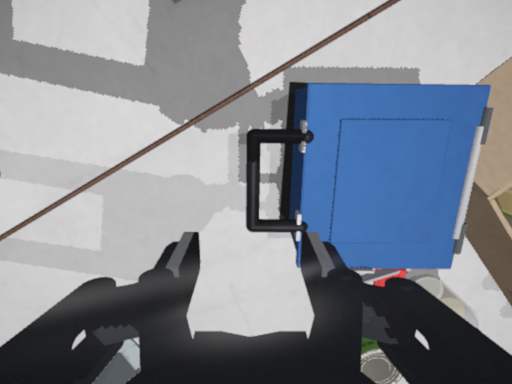

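The wrist view shows the bar at about (253,180), its arms at rows 135 and 225, and the hinge at (475,190). The handle is where I expected, about 3 mm further along chest +y. I'll descend and close on it.

```bash
sed -i 's/^C=.*;X=/C=np.array([467.4,-297.6,0.]);X=/; s/91\*Z/92*Z/' h.py; python3 -c "
from h import *; print(C,HG,handle(0))"
```

```text
[ 467.4 -297.6    0. ] [ 528.02 -332.6    92.  ] [ 367.81 -240.1    92.  ]
```

Request:
send_rows(increments=[[2.8,0,20,0,0,0.005],[0,0,35,0,0,0],[0,0,35,0,0,0],[0,0,30,0,0,0],[0,0,13,0,0,0]], grip=0.3)

```text
time: 3.28
tool_pos: [367.8, -238.0, 70.2]
tcp_rot: [-179.8, -0.0, 60.2]
ft_force: [1.0, 0.7, -0.6]
finger_gap: 29.8
grip_force: 0.0
```

Request:
send_rows(increments=[[0,0,0,0,0,0],[0,0,0,0,0,0],[0,0,0,0,0,0],[0,0,0,0,0,0]], grip=1, grip_force=20)

```text
time: 3.78
tool_pos: [370.8, -239.9, 73.9]
tcp_rot: [179.8, -0.0, 60.1]
ft_force: [6.4, -1.1, -6.4]
finger_gap: 10.9
grip_force: 22.4
```

```bash
python3 - <<'E'
import numpy as np
t=np.arange(0,1.0001,.05);y=185*(1-np.cos(t));z=-185*np.sin(t)
d=np.c_[np.diff(y),np.diff(z)].round(1)
for i in range(0,20,5):print([[0,float(a),float(b),0,0,0] for a,b in d[i:i+5]])
E
```

```text
[[0, 0.2, -9.2, 0, 0, 0], [0, 0.7, -9.2, 0, 0, 0], [0, 1.2, -9.2, 0, 0, 0], [0, 1.6, -9.1, 0, 0, 0], [0, 2.1, -9.0, 0, 0, 0]]
[[0, 2.5, -8.9, 0, 0, 0], [0, 3.0, -8.8, 0, 0, 0], [0, 3.4, -8.6, 0, 0, 0], [0, 3.8, -8.4, 0, 0, 0], [0, 4.2, -8.2, 0, 0, 0]]
[[0, 4.6, -8.0, 0, 0, 0], [0, 5.0, -7.8, 0, 0, 0], [0, 5.4, -7.5, 0, 0, 0], [0, 5.8, -7.2, 0, 0, 0], [0, 6.1, -6.9, 0, 0, 0]]
[[0, 6.5, -6.6, 0, 0, 0], [0, 6.8, -6.3, 0, 0, 0], [0, 7.1, -5.9, 0, 0, 0], [0, 7.4, -5.6, 0, 0, 0], [0, 7.7, -5.2, 0, 0, 0]]
```

Request:
send_rows(increments=[[0,1.2,-9.2,0,0,0],[0,1.7,-9.2,0,0,0],[0,1.2,-9.2,0,0,0],[0,1.6,-9.1,0,0,0],[0,2.1,-9,0,0,0]])

```text
time: 4.4
tool_pos: [375.7, -242.8, 118.5]
tcp_rot: [-180.0, -0.0, 60.2]
ft_force: [2.0, 1.7, -7.4]
finger_gap: 10.9
grip_force: 21.8
```

Request:
send_rows(increments=[[0,2.5,-8.9,0,0,0],[0,3,-8.8,0,0,0],[0,3.4,-8.6,0,0,0],[0,3.8,-8.4,0,0,0],[0,4.2,-8.2,0,0,0]])

```text
time: 5.03
tool_pos: [389.7, -251.0, 161.1]
tcp_rot: [-179.8, -0.0, 60.1]
ft_force: [-4.4, 6.1, -4.0]
finger_gap: 11.1
grip_force: 21.5
```

Request:
send_rows(increments=[[0,4.6,-8,0,0,0],[0,5,-7.8,0,0,0],[0,5.4,-7.5,0,0,0],[0,5.8,-7.2,0,0,0],[0,6.1,-6.9,0,0,0]])

```text
time: 5.65
tool_pos: [412.3, -264.1, 199.3]
tcp_rot: [-179.7, 0.0, 60.1]
ft_force: [-13.0, 9.2, 6.5]
finger_gap: 11.0
grip_force: 22.0
```

Request:
send_rows(increments=[[0,6.5,-6.6,0,0,0],[0,6.8,-6.3,0,0,0],[0,7.1,-5.9,0,0,0],[0,7.4,-5.6,0,0,0],[0,7.7,-5.2,0,0,0]])

```text
time: 6.28
tool_pos: [444.2, -282.8, 230.8]
tcp_rot: [-180.0, 0.1, 60.1]
ft_force: [-9.1, 6.7, 8.7]
finger_gap: 11.2
grip_force: 22.0
```

```bash
cat >> h.py <<'E'
def st(r,n=4):
    S=[]
    for _ in range(n):
        s=r.sense();S.append(np.r_[s['tool_pos'],s['ft_force']])
    m=np.mean(S,0);th=np.arctan2(m[2]-72.5+0,-((m[:3]-C)@X-72.5));f=m[3:]
    print('t',s['time'],'pos',m[:3].round(1),'xyL',((m[:3]-C)@X).round(1),((m[:3]-C)@Y).round(1),'th',th.round(3),'ftan',(f@(np.sin(th)*X+np.cos(th)*Z)).round(1),'frad',(f@(-np.cos(th)*X+np.sin(th)*Z)).round(1),'fy',(f@Y).round(1))
E
python3 - <<'E'
from bench import r
from h import *
st(r)
t=np.arange(1.0,1.4,.02);y=185*(1-np.cos(t));z=-185*np.sin(t)
print(np.c_[t[1:],np.diff(y),np.diff(z)].round(2).tolist())
E
```

```text
t 6.275 pos [ 444.2 -282.8  230.8] xyL -27.5 1.2 th 1.007 ftan -4.8 frad 13.4 fy 1.3
[[1.02, 3.13, -1.97], [1.04, 3.17, -1.9], [1.06, 3.21, -1.84], [1.08, 3.25, -1.78], [1.1, 3.28, -1.71], [1.12, 3.31, -1.65], [1.14, 3.35, -1.58], [1.16, 3.38, -1.51], [1.18, 3.41, -1.44], [1.2, 3.43, -1.38], [1.22, 3.46, -1.31], [1.24, 3.49, -1.24], [1.26, 3.51, -1.17], [1.28, 3.53, -1.1], [1.3, 3.56, -1.03], [1.32, 3.57, -0.95], [1.34, 3.59, -0.88], [1.36, 3.61, -0.81], [1.38, 3.63, -0.74]]
```

Request:
send_rows(increments=[[0,2.6,-3,0,0,0],[0,2.6,-2.9,0,0,0],[0,2.7,-2.8,0,0,0],[0,3.2,-1.8,0,0,0],[0,3.3,-1.7,0,0,0]])

```text
time: 6.9
tool_pos: [456.9, -290.2, 240.0]
tcp_rot: [-180.0, 0.0, 60.1]
ft_force: [-3.5, -3.5, -7.9]
finger_gap: 11.1
grip_force: 20.3
```

```bash
python3 -c "
from bench import r
from h import *
st(r,1)"
```

```text
t 6.9 pos [ 456.9 -290.2  240. ] xyL -12.8 1.2 th 1.1 ftan -4.8 frad -6.4 fy -4.8
```

Request:
send_rows(increments=[[0,1.9,-0.6,0,0,0],[0,1.9,-0.6,0,0,0],[0,1.8,-0.7,0,0,0]])

```text
time: 7.28
tool_pos: [461.8, -293.0, 242.9]
tcp_rot: [180.0, 0.1, 60.1]
ft_force: [-6.8, -1.5, -0.6]
finger_gap: 11.6
grip_force: 20.8
```

```bash
python3 -c "
from bench import r
from h import *
st(r,1)"
```

```text
t 7.275 pos [ 461.8 -293.   242.9] xyL -7.2 1.1 th 1.134 ftan -4.9 frad 1.7 fy -4.7
```

Request:
send_rows(increments=[[0,1.7,-0.8,0,0,0],[0,1.7,-0.8,0,0,0]])

```text
time: 7.52
tool_pos: [464.7, -294.8, 244.6]
tcp_rot: [180.0, 0.1, 60.1]
ft_force: [-6.5, -1.0, -0.7]
finger_gap: 11.6
grip_force: 20.7
```

```bash
python3 -c "
from bench import r
from h import *
st(r,1)"
```

```text
t 7.525 pos [ 464.7 -294.8  244.6] xyL -3.7 1.1 th 1.154 ftan -5.0 frad 1.5 fy -4.1
```

Request:
send_rows(increments=[[0,1.7,-0.7,0,0,0],[0,1.7,-0.7,0,0,0]])

```text
time: 7.78
tool_pos: [467.8, -296.5, 246.3]
tcp_rot: [179.9, 0.1, 60.1]
ft_force: [-6.8, -1.9, -0.3]
finger_gap: 10.8
grip_force: 20.8
```

Request:
send_rows(increments=[[0,1.7,-0.7,0,0,0],[0,1.7,-0.7,0,0,0]])

```text
time: 8.02
tool_pos: [470.2, -298.0, 247.6]
tcp_rot: [-180.0, 0.1, 60.1]
ft_force: [-10.9, 0.1, 0.5]
finger_gap: 11.2
grip_force: 20.8
```

Request:
send_rows(increments=[[0,1.0,-0.4,0,0,0],[0,0,0,0,0,0]])

```text
time: 8.28
tool_pos: [470.8, -298.3, 247.9]
tcp_rot: [-179.9, 0.1, 60.1]
ft_force: [-10.7, 0.7, 1.6]
finger_gap: 11.4
grip_force: 20.9
```

```bash
python3 -c "
from bench import r
from h import *
st(r,1)
s=r.snapshot('scene');x=s['img'];cv2.imwrite('pics/s1.png',cv2.resize(x[110:260,180:360],(720,600),interpolation=cv2.INTER_CUBIC))"
```

```text
t 8.275 pos [ 470.8 -298.3  247.9] xyL 3.3 1.1 th 1.195 ftan -8.3 frad 5.0 fy -4.7
```

View pics/s1.png

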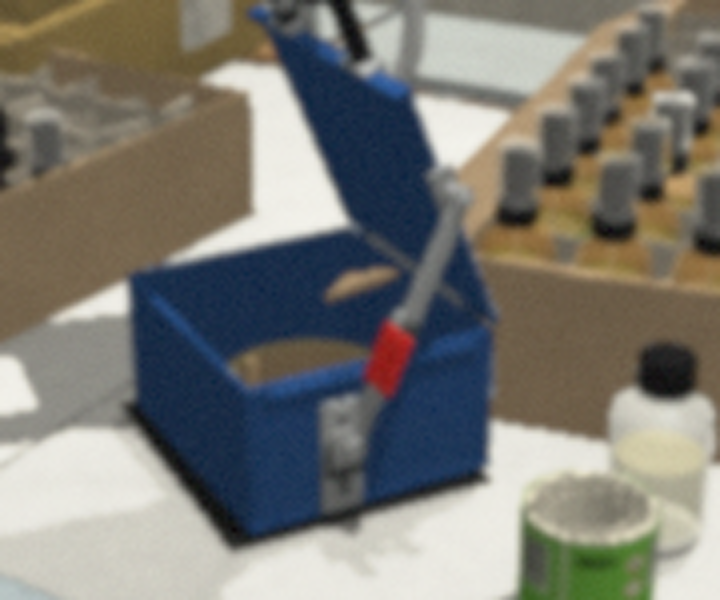

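The stay is nearly straight: foot at (343,450), knee near (405,325), lid pivot at (447,185). The knee still looks a touch to the rear, so I'll pull a little more.

Request:
send_rows(increments=[[0,0.9,-0.4,0,0,0],[0,0.9,-0.4,0,0,0]])

```text
time: 8.57
tool_pos: [471.8, -298.9, 248.4]
tcp_rot: [-179.9, 0.1, 60.1]
ft_force: [-13.4, 2.3, 2.2]
finger_gap: 10.6
grip_force: 21.0
```

```bash
python3 -c "
from bench import r
from h import *
st(r,1)"
```

```text
t 8.575 pos [ 471.8 -298.9  248.4] xyL 4.5 1.1 th 1.202 ftan -11.1 frad 6.6 fy -4.7
```

Request:
send_rows(increments=[[0,0.9,-0.3,0,0,0],[0,0.9,-0.3,0,0,0],[0,0,0,0,0,0]])

```text
time: 8.95
tool_pos: [473.0, -299.6, 248.9]
tcp_rot: [-179.8, 0.1, 60.1]
ft_force: [-15.1, 3.1, 3.4]
finger_gap: 11.3
grip_force: 21.2
```

```bash
python3 -c "
from bench import r
from h import *
st(r,1)
s=r.snapshot('scene');x=s['img'];cv2.imwrite('pics/s2.png',cv2.resize(x[145:245,245:310],(390,600),interpolation=cv2.INTER_CUBIC))"
```

```text
t 8.95 pos [ 473.  -299.6  248.9] xyL 5.8 1.1 th 1.21 ftan -12.5 frad 8.3 fy -4.8
```

View pics/s2.png

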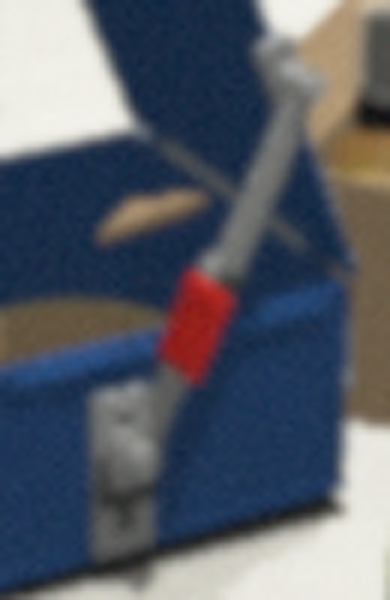

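The stay now looks in line. I'll lower a little and follow the red plate to see which way the knee goes.

```bash
cat >> h.py <<'E'
def red(r,n='scene'):
    s=r.snapshot(n);P=cloud(s);Q=P[masks(s)['red']];L=np.c_[(Q-C)@X,(Q-C)@Y,Q[:,2]]
    L=L[(abs(L[:,0])<90)&(abs(L[:,1]+105)<30)&(L[:,2]>20)];print(n,'red',len(L),np.median(L,0).round(1),np.percentile(L,[5,95],axis=0).round(1).tolist())
E
python3 -c "
from bench import r
from h import *
red(r)"
```

```text
scene red 110 [  -5.9 -106.4  105.3] [[-11.1, -116.3, 94.1], [-0.2, -96.3, 116.1]]
```

Request:
send_rows(increments=[[0,-2,0.7,0,0,0],[0,-3,1.1,0,0,0],[0,-3.4,1.3,0,0,0],[0,-3.4,1.4,0,0,0],[0,-3.4,1.5,0,0,0]])

```text
time: 9.68
tool_pos: [462.4, -293.3, 243.7]
tcp_rot: [179.8, 0.1, 60.1]
ft_force: [-1.9, -4.0, -0.1]
finger_gap: 11.3
grip_force: 20.6
```

```bash
python3 -c "
from bench import r
from h import *
st(r,1);red(r)"
```

```text
t 9.675 pos [ 462.4 -293.3  243.7] xyL -6.5 1.2 th 1.139 ftan 0.3 frad -0.2 fy -4.4
scene red 58 [ -17.7 -109.7  110. ] [[-20.8, -115.6, 98.1], [-15.4, -96.3, 118.1]]
```

Request:
send_rows(increments=[[0,-3.4,1.5,0,0,0],[0,-3.3,1.6,0,0,0],[0,-3.3,1.7,0,0,0],[0,-3.3,1.8,0,0,0]])

```text
time: 10.22
tool_pos: [450.2, -286.1, 236.3]
tcp_rot: [179.9, 0.0, 60.1]
ft_force: [-2.6, -4.2, 1.1]
finger_gap: 11.1
grip_force: 20.9
```

```bash
python3 -c "
from bench import r
from h import *
st(r,1);red(r)"
```

```text
t 10.225 pos [ 450.2 -286.1  236.3] xyL -20.6 1.4 th 1.054 ftan 0.4 frad 1.0 fy -4.9
scene red 39 [ -28.  -111.8  112.6] [[-29.2, -115.7, 95.6], [-27.1, -96.0, 118.1]]
```

Request:
send_rows(increments=[[0,-1.6,0.9,0,0,0],[0,-1.6,0.9,0,0,0]])

```text
time: 10.52
tool_pos: [447.5, -284.4, 234.3]
tcp_rot: [179.9, 0.0, 60.1]
ft_force: [-1.2, -5.2, 0.2]
finger_gap: 11.1
grip_force: 20.8
```

```bash
python3 -c "
from bench import r
from h import *
st(r,1)"
```

```text
t 10.525 pos [ 447.5 -284.4  234.3] xyL -23.9 1.5 th 1.034 ftan 1.4 frad -0.6 fy -5.1
```

Request:
send_rows(increments=[[0,-1.6,0.9,0,0,0],[0,-1.6,0.9,0,0,0]])

```text
time: 10.78
tool_pos: [445.2, -283.0, 232.8]
tcp_rot: [179.8, 0.0, 60.1]
ft_force: [2.2, -6.6, 0.6]
finger_gap: 11.5
grip_force: 20.9
```

```bash
python3 -c "
from bench import r
from h import *
st(r,1);red(r)"
```

```text
t 10.775 pos [ 445.2 -283.   232.8] xyL -26.5 1.5 th 1.017 ftan 4.7 frad -2.3 fy -4.6
scene red 25 [ -31.5 -107.1  113.5] [[-32.6, -113.7, 94.0], [-30.8, -96.7, 117.2]]
```

Request:
send_rows(increments=[[0,-0.8,0.5,0,0,0],[0,0,0,0,0,0]])

```text
time: 11.08
tool_pos: [444.7, -282.7, 232.4]
tcp_rot: [179.8, 0.0, 60.1]
ft_force: [1.6, -5.8, 0.7]
finger_gap: 11.2
grip_force: 20.8
```

```bash
python3 -c "
from bench import r
from h import *
st(r,1);red(r)"
```

```text
t 11.075 pos [ 444.7 -282.7  232.4] xyL -27.1 1.5 th 1.014 ftan 4.0 frad -1.7 fy -4.2
scene red 25 [ -31.8 -107.   113.1] [[-32.7, -114.5, 106.1], [-30.9, -99.5, 116.9]]
```

Request:
send_rows(increments=[[0,0,0,0,0,0],[0,0,0,0,0,0],[0,0,-8,0,0,0],[0,0,0,0,0,0],[0,0,0,0,0,0]], grip=0.2)

```text
time: 11.75
tool_pos: [443.9, -282.1, 239.7]
tcp_rot: [180.0, -0.0, 60.2]
ft_force: [0.6, 0.2, 0.2]
finger_gap: 33.9
grip_force: 0.0
```

```bash
python3 -c "
from bench import r
from h import *
st(r,1);red(r)
s=r.snapshot('scene');x=s['img'];cv2.imwrite('pics/s3.png',cv2.resize(x[95:245,200:320],(480,600),interpolation=cv2.INTER_CUBIC))"
```

```text
t 11.75 pos [ 443.9 -282.1  239.7] xyL -28.1 1.7 th 1.029 ftan 0.4 frad -0.1 fy 0.5
scene red 31 [ -31.7 -108.   112.2] [[-32.6, -114.3, 104.8], [-30.9, -96.3, 117.0]]
```

View pics/s3.png

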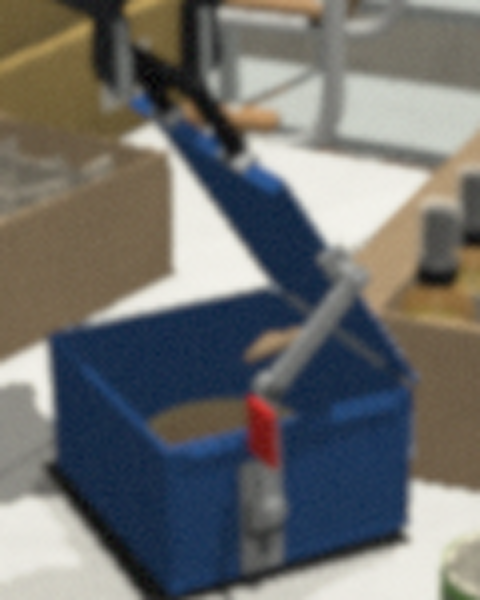

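The stay is locked with the knee forward at (265,390), the lid stands at about 1.015 rad and the hand is off. I'll wait a moment, regrasp and lift to taut.

Request:
send_rows(increments=[[0,0,0,0,0,0],[0,0,0,0,0,0],[0,0,8,0,0,0],[0,0,0,0,0,0]])

```text
time: 12.35
tool_pos: [443.3, -281.7, 230.3]
tcp_rot: [-179.9, -0.0, 60.1]
ft_force: [-0.1, -0.2, -0.4]
finger_gap: 34.4
grip_force: 0.0
```

Request:
send_rows(increments=[[0,0,0,0,0,0],[0,0,0,0,0,0],[0,0,0,0,0,0],[0,0,0,0,0,0]], grip=1)

```text
time: 12.85
tool_pos: [444.0, -282.2, 231.5]
tcp_rot: [180.0, 0.0, 60.1]
ft_force: [4.5, -1.4, -2.8]
finger_gap: 11.1
grip_force: 19.9
```

Request:
send_rows(increments=[[0,3.2,-2,0,0,0],[0,3.2,-1.9,0,0,0],[0,3.3,-1.8,0,0,0],[0,3.3,-1.7,0,0,0]])

```text
time: 13.35
tool_pos: [454.6, -288.3, 239.0]
tcp_rot: [-179.9, 0.0, 60.1]
ft_force: [-4.9, 2.6, -0.5]
finger_gap: 10.7
grip_force: 20.0
```

```bash
python3 -c "
from bench import r
from h import *
st(r,1);red(r)"
```

```text
t 13.35 pos [ 454.6 -288.3  239. ] xyL -15.7 1.6 th 1.083 ftan -5.1 frad 2.1 fy -0.2
scene red 35 [ -24.7 -107.7  113.9] [[-25.9, -115.2, 97.8], [-23.0, -96.8, 117.9]]
```

Request:
send_rows(increments=[[0,3.3,-1.8,0,0,0],[0,3.4,-1.7,0,0,0],[0,3.4,-1.6,0,0,0],[0,3.4,-1.5,0,0,0]])

```text
time: 13.9
tool_pos: [466.4, -295.3, 246.1]
tcp_rot: [-179.9, 0.0, 60.1]
ft_force: [-6.8, 2.1, 3.2]
finger_gap: 11.2
grip_force: 20.1
```

```bash
python3 -c "
from bench import r
from h import *
st(r,1);red(r)"
```

```text
t 13.9 pos [ 466.4 -295.3  246.1] xyL -2.0 1.5 th 1.165 ftan -5.1 frad 5.6 fy -1.6
scene red 84 [ -13.3 -107.8  106.2] [[-17.5, -115.3, 95.2], [-9.9, -97.2, 116.6]]
```

Request:
send_rows(increments=[[0,1.7,-0.7,0,0,0]])

```text
time: 14.08
tool_pos: [467.8, -296.1, 246.9]
tcp_rot: [-180.0, 0.0, 60.1]
ft_force: [-7.8, 2.6, 3.2]
finger_gap: 11.2
grip_force: 20.1
```

```bash
python3 -c "
from bench import r
from h import *
st(r,1);red(r)"
```

```text
t 14.075 pos [ 467.8 -296.1  246.9] xyL -0.3 1.5 th 1.175 ftan -6.2 frad 6.0 fy -1.6
scene red 91 [ -11.2 -107.5  105.8] [[-15.8, -115.3, 94.1], [-7.3, -96.7, 115.9]]
```

Slightly further until the force shows it taut.

Request:
send_rows(increments=[[0,1.7,-0.6,0,0,0],[0,0.9,-0.3,0,0,0]])

```text
time: 14.38
tool_pos: [469.9, -297.4, 248.0]
tcp_rot: [-179.9, 0.0, 60.1]
ft_force: [-7.7, 4.0, 4.6]
finger_gap: 11.0
grip_force: 20.3
```

```bash
python3 -c "
from bench import r
from h import *
st(r,1);red(r)"
```

```text
t 14.375 pos [ 469.9 -297.4  248. ] xyL 2.1 1.5 th 1.189 ftan -6.4 frad 7.5 fy -0.4
scene red 104 [  -7.2 -106.7  104.6] [[-12.6, -116.3, 93.3], [-2.2, -96.5, 114.8]]
```

Request:
send_rows(increments=[[0,0.9,-0.3,0,0,0],[0,0,0,0,0,0]])

```text
time: 14.68
tool_pos: [470.5, -297.7, 248.3]
tcp_rot: [-179.9, 0.0, 60.1]
ft_force: [-10.1, 3.6, 4.6]
finger_gap: 11.1
grip_force: 20.3
```

```bash
python3 -c "
from bench import r
from h import *
st(r,1);red(r)"
```

```text
t 14.675 pos [ 470.5 -297.7  248.3] xyL 2.8 1.5 th 1.193 ftan -8.1 frad 8.2 fy -2.0
scene red 103 [  -7.1 -108.   104.6] [[-12.2, -115.7, 93.6], [-1.6, -96.6, 115.5]]
```

Request:
send_rows(increments=[[0,0,0,0,0,0],[0,0,0,0,0,0],[0,0,0,0,0,0],[0,0,-10,0,0,0],[0,0,-40,0,0,0]], grip=0.2)

```text
time: 15.35
tool_pos: [470.2, -297.0, 295.6]
tcp_rot: [-179.7, -0.0, 60.1]
ft_force: [0.8, 0.3, 0.2]
finger_gap: 33.8
grip_force: 0.0
```

```bash
cat >> h.py <<'E'
def Rt(tilt):  # tool z = sin(t)X - cos(t)Z, tool x = Y
    c,s=np.cos(tilt),np.sin(tilt);return Ro.from_matrix(np.c_[Y,c*X+s*Z,s*X-c*Z])
def L2W(x,y,z):return C+x*X+y*Y+z*Z
def go(r,q,tilt,n):
    s=r.sense();rows(s['tool_pos'],s['tcp_rot'],q,Rt(tilt).as_euler('xyz',degrees=True),n)
E
python3 -c "
from bench import r
from h import *
st(r,1);red(r);red(r,'top')
go(r,L2W(-70,-106,210),np.pi/4,6)
rows(L2W(-70,-106,210),Rt(np.pi/4).as_euler('xyz',degrees=True),L2W(-37,-106,135),Rt(np.pi/4).as_euler('xyz',degrees=True),3)
for k in (0,70,180):print(Rt(np.pi/4).as_euler('xyz',degrees=True))
"
```

```text
t 15.35 pos [ 470.2 -297.   295.6] xyL 2.1 1.9 th 1.265 ftan 0.6 frad 0.1 fy 0.7
scene red 95 [ -11.1 -107.4  105.5] [[-15.4, -115.5, 94.0], [-6.9, -96.8, 116.3]]
top red 23 [  -9.8 -107.2  111.8] [[-12.3, -113.5, 101.9], [-7.5, -99.1, 117.7]]
[[-17.9, -12.8, 15.5, -0.13, 0.0, 0.0], [-17.9, -14.7, 13.7, -0.13, 0.0, 0.0], [-17.9, -16.3, 11.7, -0.13, 0.0, 0.0], [-17.9, -17.7, 9.5, -0.13, 0.0, 0.0], [-17.9, -18.7, 7.1, -0.13, 0.0, 0.0]]
[[-17.9, -19.5, 4.7, -0.13, 0.0, 0.0]]
[[0.0, -9.9, 25.5, 0.0, 0.0, 0.0], [0.0, -9.9, 25.5, 0.0, 0.0, 0.0], [0.0, -9.9, 25.5, 0.0, 0.0, 0.0]]
[ 1.35000000e+02 -1.27222187e-14  5.99992722e+01]
[ 1.35000000e+02 -1.27222187e-14  5.99992722e+01]
[ 1.35000000e+02 -1.27222187e-14  5.99992722e+01]
```

Request:
send_rows(increments=[[-17.9,-12.8,15.5,-0.131,0,0],[-17.9,-14.7,13.7,-0.131,0,0],[-17.9,-16.3,11.7,-0.131,0,0],[-17.9,-17.7,9.5,-0.131,0,0],[-17.9,-18.7,7.1,-0.131,0,0]], grip=1)

```text
time: 16.08
tool_pos: [371.4, -344.3, 220.6]
tcp_rot: [142.1, 0.1, 60.2]
ft_force: [-0.4, 0.7, -0.1]
finger_gap: -0.2
grip_force: 0.0
```

Request:
send_rows(increments=[[-17.9,-19.5,4.7,-0.131,0,0],[0,-9.9,25.5,0,0,0],[0,-9.9,25.5,0,0,0],[0,0,0,0,0,0],[0,0,0,0,0,0]])

```text
time: 16.7
tool_pos: [375.9, -372.3, 161.2]
tcp_rot: [135.6, -0.2, 60.4]
ft_force: [0.3, -0.1, 0.4]
finger_gap: 0.2
grip_force: 0.0
```

```bash
python3 -c "
from bench import r
from h import *
st(r,1);red(r)
print(r.sense()['joint_pos'])
d=[r.snapshot('scene')['img'],r.snapshot('wrist')['img']]
cv2.imwrite('pics/p1.png',np.hstack([cv2.resize(d[0][80:260,180:360],(400,400)),cv2.resize(d[1],(400,300))[:,:] if 0 else cv2.copyMakeBorder(cv2.resize(d[1],(400,300)),0,100,0,0,0)]))"
```

```text
t 16.7 pos [ 375.9 -372.3  161.2] xyL -41.9 -110.5 th 0.659 ftan 0.5 frad 0.0 fy 0.1
scene red 98 [ -11.2 -107.1  106.3] [[-15.2, -115.3, 93.6], [-6.8, -96.1, 116.3]]
[-68.31210766 -41.13323678 143.02233994  36.90673908  47.08718421
 -56.74808812]
```

View pics/p1.png

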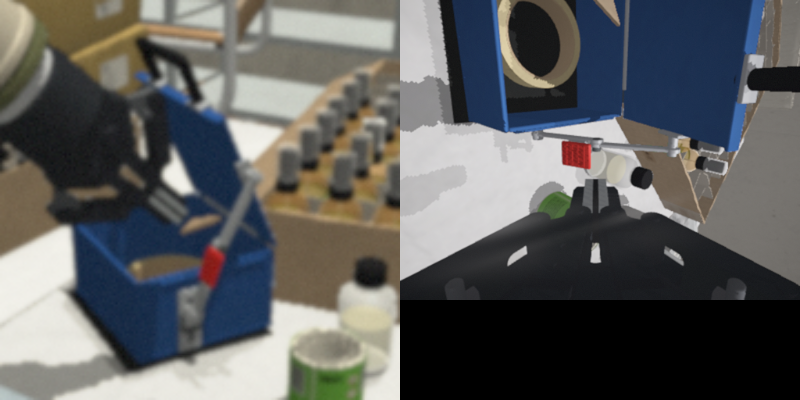

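The left half shows the fingertips about 25 mm in front of and above the red plate at (212,262), with the lid standing. The arm is folded right up to its joint 3 limit at 45° tilt, so I'll use a smaller tilt.

```bash
python3 -c "
from bench import r
from h import *
go(r,L2W(-38,-109,150),.5,3)
a=Rt(.5).as_euler('xyz',degrees=True)
rows(L2W(-38,-109,150),a,L2W(-34,-109,108),a,2)
"
```

```text
[[0.6, -1.9, 3.6, 0.092, -0.002, 0.001], [0.6, -1.5, 3.8, 0.092, -0.002, 0.001], [0.6, -1.2, 3.9, 0.092, -0.002, 0.001]]
[[0.0, -8.3, 19.4, 0.0, 0.0, 0.0], [0.0, -8.3, 19.4, 0.0, 0.0, 0.0]]
```

Request:
send_rows(increments=[[0.6,-1.9,3.6,0.092,-0.002,0.001],[0.6,-1.5,3.8,0.092,-0.002,0.001],[0.6,-1.2,3.9,0.092,-0.002,0.001],[0,0,0,0,0,0]])

```text
time: 17.35
tool_pos: [381.0, -373.2, 150.3]
tcp_rot: [151.3, 0.0, 60.1]
ft_force: [-1.0, -0.1, 0.1]
finger_gap: -0.0
grip_force: 0.0
```

Request:
send_rows(increments=[[0,-8.3,19.4,0,0,0],[0,-8.3,19.4,0,0,0],[0,0,0,0,0,0]])

```text
time: 17.73
tool_pos: [382.1, -373.0, 104.4]
tcp_rot: [151.5, -0.2, 60.0]
ft_force: [0.1, 0.4, 0.1]
finger_gap: -0.1
grip_force: 0.0
```

```bash
python3 -c "
from bench import r
from h import *
st(r,1);red(r)
s=r.sense();print(s['joint_pos'],s['tcp_rot'],s['ft_force'])
a=Rt(.5).as_euler('xyz',degrees=True)
rows(L2W(-34,-109,108),a,L2W(-24,-109,107),a,5)
"
```

```text
t 17.725 pos [ 382.1 -373.   104.4] xyL -36.2 -108.0 th 0.286 ftan 0.1 frad 0.1 fy 0.3
scene red 98 [ -10.5 -106.6  106.2] [[-15.3, -116.2, 95.0], [-6.6, -96.4, 115.9]]
[-59.15010245 -22.43110566 130.81528675  18.4767915   47.70151629
 -38.72679396] [ 1.51398746e+02 -9.26112803e-02  5.99987224e+01] [0.60193353 0.08201658 0.61122867]
[[0.0, 1.7, 1.1, 0.0, 0.0, 0.0], [0.0, 1.7, 1.1, 0.0, 0.0, 0.0], [0.0, 1.7, 1.1, 0.0, 0.0, 0.0], [0.0, 1.7, 1.1, 0.0, 0.0, 0.0], [0.0, 1.7, 1.1, 0.0, 0.0, 0.0]]
```

Request:
send_rows(increments=[[0,2.1,0.3,0,0,0],[0,2.1,0.3,0,0,0],[0,2.1,0.3,0,0,0],[0,2.1,0.3,0,0,0],[0,2.1,0.3,0,0,0]])

```text
time: 18.4
tool_pos: [391.9, -379.7, 110.4]
tcp_rot: [151.4, -0.0, 60.0]
ft_force: [-0.3, -0.2, -0.5]
finger_gap: -0.2
grip_force: 0.0
```

```bash
cat >> h.py <<'E'
def pr(r):
    s=r.sense();p=s['tool_pos'];f=np.array(s['ft_force']);print('t',s['time'],'L',[round(float(v),1) for v in((p-C)@X,(p-C)@Y,p[2])],'fX %.1f fY %.1f fZ %.1f'%(f@X,f@Y,f[2]))
    red(r)
E
python3 -c "
from bench import r
from h import *
pr(r)"
```

```text
t 18.4 L [-24.3, -108.8, 110.4] fX -0.2 fY -0.4 fZ -0.5
scene red 79 [ -11.1 -109.5  105.5] [[-15.7, -115.5, 94.0], [-6.3, -100.4, 117.4]]
```

Request:
send_rows(increments=[[0,1.8,1,0,0,0],[0,1.8,1,0,0,0]])

```text
time: 18.7
tool_pos: [395.4, -381.7, 110.2]
tcp_rot: [151.4, -0.0, 60.0]
ft_force: [0.5, 0.2, 0.7]
finger_gap: 0.1
grip_force: 0.0
```

```bash
python3 -c "
from bench import r
from h import *
pr(r)"
```

```text
t 18.7 L [-20.3, -108.8, 110.2] fX 0.3 fY 0.4 fZ 0.7
scene red 59 [ -11.3 -111.4  103. ] [[-15.6, -116.3, 92.9], [-6.8, -103.4, 117.4]]
```

Request:
send_rows(increments=[[0,1.8,1,0,0,0],[0,1.8,1,0,0,0]])

```text
time: 19.0
tool_pos: [399.0, -383.8, 110.2]
tcp_rot: [151.4, -0.0, 60.0]
ft_force: [-0.2, 1.0, 0.4]
finger_gap: 0.1
grip_force: 0.0
```

```bash
python3 -c "
from bench import r
from h import *
pr(r)"
```

```text
t 19.0 L [-16.1, -108.9, 110.2] fX -0.7 fY 0.8 fZ 0.4
scene red 25 [ -11.5 -113.3  105. ] [[-15.1, -117.0, 93.9], [-6.0, -110.5, 116.6]]
```

Request:
send_rows(increments=[[0,1.8,1,0,0,0]])

```text
time: 19.18
tool_pos: [400.7, -384.8, 110.2]
tcp_rot: [151.4, -0.0, 60.0]
ft_force: [-0.2, 0.6, 0.8]
finger_gap: -0.0
grip_force: 0.1
```

```bash
python3 -c "
from bench import r
from h import *
pr(r)"
```

```text
t 19.175 L [-14.1, -108.8, 110.2] fX -0.5 fY 0.5 fZ 0.8
scene red 17 [ -12.4 -114.    99.4] [[-15.0, -115.9, 92.7], [-8.1, -111.2, 110.0]]
```

Request:
send_rows(increments=[[0,0.9,1.2,0,0,0],[0,0.9,1.2,0,0,0]])

```text
time: 19.48
tool_pos: [403.1, -386.2, 109.0]
tcp_rot: [151.4, -0.0, 60.0]
ft_force: [-0.4, 0.5, 0.6]
finger_gap: 0.0
grip_force: 0.4
```

```bash
python3 -c "
from bench import r
from h import *
pr(r)"
```

```text
t 19.475 L [-11.3, -108.9, 109.0] fX -0.6 fY 0.3 fZ 0.6
scene red 13 [ -10.1 -115.1  100.9] [[-13.8, -116.9, 93.5], [-3.1, -111.6, 116.4]]
```

Request:
send_rows(increments=[[0,0.9,1.2,0,0,0]])

```text
time: 19.65
tool_pos: [404.3, -386.9, 108.4]
tcp_rot: [151.4, -0.0, 60.0]
ft_force: [-1.2, -0.0, 0.3]
finger_gap: -0.1
grip_force: 0.3
```

```bash
python3 -c "
from bench import r
from h import *
pr(r)"
```

```text
t 19.65 L [-10.0, -108.9, 108.4] fX -1.0 fY -0.6 fZ 0.3
scene red 20 [  -9.  -114.8  101.3] [[-13.2, -116.1, 92.3], [-0.5, -111.9, 116.0]]
```

Request:
send_rows(increments=[[0,0.9,1.2,0,0,0],[0,0.9,1.2,0,0,0]])

```text
time: 19.95
tool_pos: [406.6, -388.2, 107.0]
tcp_rot: [151.4, -0.0, 60.0]
ft_force: [0.3, 1.1, -0.7]
finger_gap: 0.1
grip_force: 0.0
```

```bash
python3 -c "
from bench import r
from h import *
pr(r)"
```

```text
t 19.95 L [-7.3, -108.8, 107.0] fX -0.3 fY 1.2 fZ -0.7
scene red 26 [  -4.5 -114.3  101.7] [[-9.6, -117.0, 91.7], [3.3, -111.1, 113.9]]
```

Request:
send_rows(increments=[[0,0.9,1.2,0,0,0]])

```text
time: 20.12
tool_pos: [407.8, -388.8, 106.4]
tcp_rot: [151.4, -0.0, 60.0]
ft_force: [-0.3, 0.1, 0.3]
finger_gap: 0.0
grip_force: 0.1
```

```bash
python3 -c "
from bench import r
from h import *
pr(r)"
```

```text
t 20.125 L [-6.0, -108.8, 106.4] fX -0.3 fY -0.1 fZ 0.3
scene red 17 [  -5.8 -114.9   97.7] [[-9.3, -116.8, 92.9], [3.4, -112.1, 114.6]]
```

Request:
send_rows(increments=[[0,0.8,1.4,0,0,0],[0,0.8,1.4,0,0,0]])

```text
time: 20.42
tool_pos: [410.3, -390.4, 105.0]
tcp_rot: [151.4, -0.0, 60.0]
ft_force: [-1.0, 0.5, 1.3]
finger_gap: 0.3
grip_force: 0.6
```

```bash
python3 -c "
from bench import r
from h import *
pr(r)"
```

```text
t 20.425 L [-3.0, -108.9, 105.0] fX -1.1 fY -0.1 fZ 1.3
scene red 9 [   5.5 -115.8  110.5] [[-7.6, -116.4, 92.1], [7.0, -112.2, 112.8]]
```

Request:
send_rows(increments=[[0,0.8,1.4,0,0,0],[0,0.8,1.4,0,0,0]])

```text
time: 20.72
tool_pos: [412.7, -391.8, 103.2]
tcp_rot: [151.4, -0.0, 60.0]
ft_force: [0.0, 0.4, 2.3]
finger_gap: 0.3
grip_force: 0.8
```

```bash
python3 -c "
from bench import r
from h import *
pr(r)"
```

```text
t 20.725 L [-0.3, -108.9, 103.2] fX -0.2 fY 0.4 fZ 2.3
scene red 7 [   8.4 -114.3  109.6] [[-5.3, -114.7, 91.2], [10.1, -109.0, 110.7]]
```

Request:
send_rows(increments=[[0,0.7,1.4,0,0,0],[0,0.7,1.4,0,0,0]])

```text
time: 21.02
tool_pos: [414.9, -393.0, 101.4]
tcp_rot: [151.4, -0.0, 60.0]
ft_force: [-0.7, -0.0, 2.9]
finger_gap: 0.1
grip_force: 1.0
```

```bash
python3 -c "
from bench import r
from h import *
pr(r)"
```

```text
t 21.025 L [2.3, -108.9, 101.4] fX -0.6 fY -0.3 fZ 2.9
scene red 9 [  10.7 -114.4  107.3] [[-3.3, -116.9, 89.8], [12.0, -110.5, 109.5]]
```

Request:
send_rows(increments=[[0,0.7,1.4,0,0,0],[0,0.7,1.4,0,0,0]])

```text
time: 21.32
tool_pos: [417.1, -394.3, 99.6]
tcp_rot: [151.4, -0.0, 60.0]
ft_force: [-0.9, 0.6, 2.6]
finger_gap: 0.2
grip_force: 1.0
```

```bash
python3 -c "
from bench import r
from h import *
pr(r)
d=[r.snapshot('scene')['img'],r.snapshot('wrist')['img']]
cv2.imwrite('pics/p2.png',np.hstack([cv2.resize(d[0][80:260,180:360],(500,500),interpolation=cv2.INTER_CUBIC),cv2.copyMakeBorder(d[1][:300,200:500],0,200,0,0,0)]))"
```

```text
t 21.325 L [4.8, -108.8, 99.6] fX -1.1 fY 0.1 fZ 2.6
scene red 15 [  13.2 -113.9  104.3] [[-1.5, -116.2, 89.0], [16.4, -110.5, 109.4]]
```

View pics/p2.png

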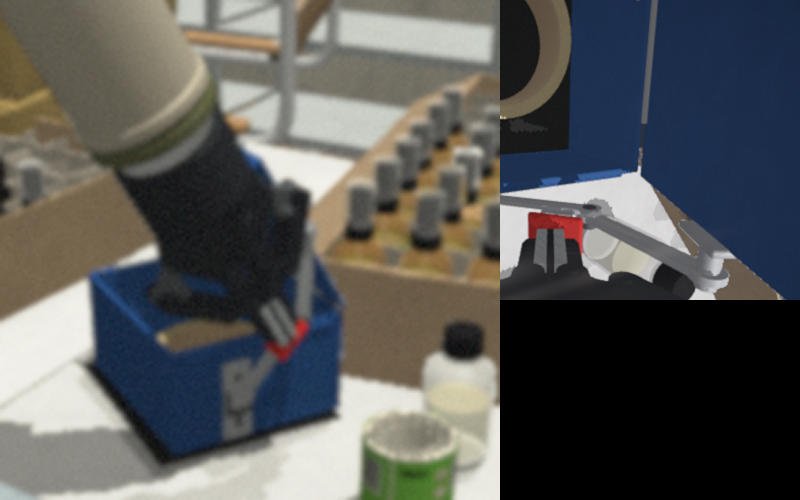

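The knee at (308,325) is well behind the line from the foot (235,400) to the lid pivot (308,235), so it has folded to the rear with the lid still up. I'll back off slowly.

Request:
send_rows(increments=[[0,-1,-3,0,0,0],[0,-1,-4,0,0,0],[0,-2,-8,0,0,0],[0,-5,-15,0,0,0],[0,-5,-20,0,0,0]])

```text
time: 22.1
tool_pos: [385.0, -375.5, 136.9]
tcp_rot: [151.4, -0.0, 60.0]
ft_force: [-0.7, 0.3, 0.4]
finger_gap: -0.1
grip_force: 0.0
```

```bash
cat >> h.py <<'E'
def lid(r,n='top'):
    s=r.snapshot(n);P=cloud(s);Q=P[masks(s)['blue']];L=np.c_[(Q-C)@X,(Q-C)@Y,Q[:,2]]
    L=L[(abs(L[:,1])<75)&(L[:,2]>115)&(abs(L[:,0])<120)]
    if len(L)<20:return print('lid?',len(L))
    print(n,'lid',len(L),'ang',np.round(np.median(np.arctan2(L[:,2]-96,72.5-L[:,0])),3),'top',L[L[:,2].argmax()].round(1))
    h=P[masks(s)['dark']];h=np.c_[(h-C)@X,(h-C)@Y,h[:,2]];h=h[(abs(h[:,1])<35)&(abs(np.hypot(h[:,0]-72.5,h[:,2]-92)-185)<15)&(h[:,2]>110)]
    if len(h):print('bar',len(h),np.median(h,0).round(1),'ang',np.arctan2(np.median(h[:,2])-92,72.5-np.median(h[:,0])).round(3))
E
python3 -c "
from bench import r
from h import *
pr(r);lid(r);lid(r,'scene')
a=Rt(.5).as_euler('xyz',degrees=True)
"
```

```text
t 22.1 L [-32.4, -108.7, 136.9] fX -0.7 fY -0.1 fZ 0.4
scene red 122 [   6.8 -106.8   98.1] [[-1.0, -116.5, 88.5], [15.0, -94.7, 107.0]]
top lid 1296 ang 1.074 top [  3.2  12.9 220.9]
bar 269 [-18.9   3.3 259.1] ang 1.07
scene lid 182 ang 1.014 top [ 10.2 -69.9 200.2]
bar 23 [-22.8 -24.2 257.4] ang 1.048
```

The stay stays folded and the lid stands at about 1.065 rad. I'll go back above the handle.

```bash
python3 -c "
from bench import r
from h import *
go(r,L2W(-65,-105,302),0.0,5)
a=Rt(0).as_euler('xyz',degrees=True)
rows(L2W(-65,-105,302),a,L2W(-18,2,302),a,4)
"
```

```text
[[0.9, 9.8, -32.0, 0.1, 0.0, 0.0], [0.9, 6.6, -32.8, 0.1, 0.0, 0.0], [0.9, 3.2, -33.3, 0.1, 0.0, 0.0], [0.9, -0.1, -33.4, 0.1, 0.0, 0.0], [0.9, -3.5, -33.3, 0.1, 0.0, 0.0]]
[[26.7, 11.7, 0.0, 0.0, 0.0, 0.0], [26.7, 11.7, 0.0, 0.0, 0.0, 0.0], [26.7, 11.7, 0.0, 0.0, 0.0, 0.0], [26.7, 11.7, 0.0, 0.0, 0.0, 0.0]]
```

Request:
send_rows(increments=[[0.9,9.8,-32,0.1,0,0],[0.9,6.6,-32.8,0.1,0,0],[0.9,3.2,-33.3,0.1,0,0],[0.9,-0.1,-33.4,0.1,0,0],[0.9,-3.5,-33.3,0.1,0,0]])

```text
time: 22.88
tool_pos: [358.9, -355.5, 301.2]
tcp_rot: [-179.8, -0.0, 60.0]
ft_force: [-0.7, 0.5, -0.6]
finger_gap: -0.2
grip_force: 0.0
```

Request:
send_rows(increments=[[26.7,11.7,0,0,0,0],[26.7,11.7,0,0,0,0],[26.7,11.7,0,0,0,0],[26.7,11.7,0,0,0,0],[0,0,0,0,0,0]], grip=0.1)

```text
time: 23.5
tool_pos: [454.0, -285.1, 299.5]
tcp_rot: [-179.9, -0.1, 60.2]
ft_force: [-0.8, 0.6, 0.2]
finger_gap: 38.2
grip_force: 0.0
```

```bash
python3 -c "
from bench import r
from h import *
pr(r);lid(r);lid(r,'wrist');lid(r,'scene')
print(r.sense()['tcp_rot'],r.sense()['finger_gap'])
"
```

```text
t 23.5 L [-17.8, 4.1, 299.5] fX -1.0 fY 0.2 fZ 0.2
scene red 121 [   6.8 -106.4   97.9] [[-1.4, -116.3, 88.6], [14.9, -95.3, 107.3]]
top lid 762 ang 1.07 top [  2.8  -5.5 220.2]
bar 116 [-19.8 -19.  259. ] ang 1.066
wrist lid 6992 ang 1.076 top [  0.5  -4.7 305.3]
bar 1546 [-16.5  13.3 260.3] ang 1.084
scene lid 594 ang 1.025 top [  1.4  70.7 218.6]
bar 78 [-23.3   4.7 256.9] ang 1.045
[-1.79939303e+02 -1.70734784e-02  5.99802820e+01] 38.35931887807953
```

Request:
send_rows(increments=[[0,0,25,0,0,0],[0,0,25,0,0,0],[0,0,14,0,0,0],[0,0,0,0,0,0]])

```text
time: 24.2
tool_pos: [451.7, -286.3, 235.6]
tcp_rot: [-179.9, -0.0, 60.0]
ft_force: [-0.1, 0.3, 0.5]
finger_gap: 38.5
grip_force: 0.0
```

Request:
send_rows(increments=[[0,0,0,0,0,0],[0,0,0,0,0,0],[0,0,0,0,0,0],[0,0,0,0,0,0]], grip=1)

```text
time: 24.7
tool_pos: [452.9, -286.7, 238.0]
tcp_rot: [179.9, 0.0, 60.0]
ft_force: [-2.3, 0.8, 5.9]
finger_gap: 11.3
grip_force: 20.2
```

```bash
python3 -c "
from bench import r
from h import *
st(r,1);red(r)
t=1.06-np.arange(0,1.061,.04);y=185*(1-np.cos(t));z=-185*np.sin(t)
d=np.c_[np.diff(y),np.diff(z)].round(1);print(d.tolist())
"
```

```text
t 24.7 pos [ 452.9 -286.7  238. ] xyL -18.0 2.2 th 1.07 ftan 0.8 frad 6.3 fy -0.4
scene red 123 [   7.  -106.7   97.8] [[-2.1, -116.6, 88.6], [15.0, -94.1, 107.1]]
[[-6.4, 3.7], [-6.2, 4.0], [-6.1, 4.2], [-5.9, 4.5], [-5.7, 4.7], [-5.5, 4.9], [-5.3, 5.2], [-5.1, 5.4], [-4.9, 5.6], [-4.7, 5.8], [-4.4, 5.9], [-4.2, 6.1], [-3.9, 6.3], [-3.7, 6.4], [-3.4, 6.6], [-3.2, 6.7], [-2.9, 6.8], [-2.6, 6.9], [-2.3, 7.0], [-2.0, 7.1], [-1.8, 7.2], [-1.5, 7.3], [-1.2, 7.3], [-0.9, 7.3], [-0.6, 7.4], [-0.3, 7.4]]
```

Request:
send_rows(increments=[[0,-6.4,3.7,0,0,0],[0,-6.2,4,0,0,0],[0,-6.1,4.2,0,0,0]])

```text
time: 25.12
tool_pos: [436.1, -276.9, 224.9]
tcp_rot: [180.0, -0.0, 60.0]
ft_force: [0.1, -1.8, 1.4]
finger_gap: 11.2
grip_force: 20.3
```

```bash
python3 -c "
from bench import r
from h import *
st(r,1);red(r)
"
```

```text
t 25.125 pos [ 436.1 -276.9  224.9] xyL -37.4 2.3 th 0.946 ftan 1.6 frad 0.5 fy -1.6
scene red 122 [  11.8 -106.4   94.5] [[2.6, -116.3, 86.1], [20.7, -94.2, 102.8]]
```

Request:
send_rows(increments=[[0,-5.9,4.5,0,0,0],[0,-5.7,4.7,0,0,0],[0,-5.5,4.9,0,0,0]])

```text
time: 25.55
tool_pos: [421.2, -268.1, 209.8]
tcp_rot: [-180.0, -0.0, 60.0]
ft_force: [-1.6, -0.6, 1.5]
finger_gap: 11.4
grip_force: 20.5
```

```bash
python3 -c "
from bench import r
from h import *
st(r,1);red(r)
"
```

```text
t 25.55 pos [ 421.2 -268.1  209.8] xyL -54.7 2.4 th 0.824 ftan 0.3 frad 1.9 fy -1.3
scene red 123 [  14.2 -106.9   92.4] [[4.7, -115.7, 83.7], [24.3, -94.5, 100.0]]
```

Stay folding cleanly; keep lowering.

Request:
send_rows(increments=[[0,-5.3,5.2,0,0,0],[0,-5.1,5.4,0,0,0],[0,-4.9,5.6,0,0,0],[0,-4.7,5.8,0,0,0],[0,-4.4,5.9,0,0,0]])

```text
time: 26.22
tool_pos: [400.1, -255.8, 182.3]
tcp_rot: [-180.0, -0.0, 60.0]
ft_force: [-1.2, 0.2, 0.6]
finger_gap: 11.2
grip_force: 20.2
```

Request:
send_rows(increments=[[0,-4.2,6.1,0,0,0],[0,-3.9,6.3,0,0,0],[0,-3.7,6.4,0,0,0],[0,-3.4,6.6,0,0,0],[0,-3.2,6.7,0,0,0]])

```text
time: 26.85
tool_pos: [384.3, -246.7, 150.1]
tcp_rot: [-180.0, -0.0, 60.0]
ft_force: [1.9, 0.3, -2.0]
finger_gap: 11.0
grip_force: 19.9
```

```bash
python3 -c "
from bench import r
from h import *
st(r,1);red(r)
"
```

```text
t 26.85 pos [ 384.3 -246.7  150.1] xyL -97.4 2.5 th 0.429 ftan -1.3 frad -2.2 fy 1.2
scene red 112 [  20.3 -107.9   84.8] [[10.1, -116.6, 79.0], [31.5, -95.2, 90.6]]
```

Request:
send_rows(increments=[[0,-2.9,6.8,0,0,0],[0,-2.6,6.9,0,0,0],[0,-2.3,7,0,0,0],[0,-2,7.1,0,0,0],[0,-1.8,7.2,0,0,0]])

```text
time: 27.52
tool_pos: [374.5, -241.0, 115.2]
tcp_rot: [-180.0, -0.0, 60.0]
ft_force: [3.2, 1.6, -0.6]
finger_gap: 11.0
grip_force: 19.6
```

Request:
send_rows(increments=[[0,-1.5,7.3,0,0,0],[0,-1.2,7.3,0,0,0],[0,-0.6,4,0,0,0],[0,-0.5,4,0,0,0],[0,-0.4,4,0,0,0]])

```text
time: 28.15
tool_pos: [371.4, -239.2, 89.0]
tcp_rot: [179.9, -0.0, 60.0]
ft_force: [5.5, 1.9, -0.6]
finger_gap: 10.9
grip_force: 19.6
```

```bash
python3 -c "
from bench import r
from h import *
st(r,1);red(r)
"
```

```text
t 28.15 pos [ 371.4 -239.2   89. ] xyL -112.3 2.5 th 0.089 ftan -0.2 frad -3.8 fy 4.4
scene red 100 [  25.2 -108.6   76.1] [[14.3, -116.3, 71.8], [38.3, -97.5, 80.1]]
```

Request:
send_rows(increments=[[0,-0.2,3,0,0,0],[0,-0.2,3,0,0,0],[0,0,3,0,0,0],[0,0,2,0,0,0]])

```text
time: 28.7
tool_pos: [371.2, -239.2, 78.6]
tcp_rot: [179.9, -0.0, 60.0]
ft_force: [-0.1, 7.9, 17.1]
finger_gap: 10.9
grip_force: 21.4
```

```bash
python3 -c "
from bench import r
from h import *
st(r,1);red(r)
"
```

```text
t 28.7 pos [ 371.2 -239.2   78.6] xyL -112.5 2.5 th 0.033 ftan 17.0 frad 4.6 fy 6.8
scene red 96 [  27.5 -108.8   74.2] [[15.4, -116.8, 70.1], [40.9, -97.7, 77.3]]
```

Request:
send_rows(increments=[[0,0,1.5,0,0,0],[0,0,1.5,0,0,0]])

```text
time: 29.0
tool_pos: [371.1, -239.5, 77.5]
tcp_rot: [180.0, 0.0, 60.0]
ft_force: [-8.4, 7.4, 21.9]
finger_gap: 11.3
grip_force: 22.0
```

```bash
python3 -c "
from bench import r
from h import *
st(r,1);red(r)
"
```

```text
t 29.0 pos [ 371.1 -239.5   77.5] xyL -112.5 2.1 th 0.027 ftan 21.6 frad 11.6 fy 2.2
scene red 95 [  26.9 -108.6   74.3] [[15.1, -116.4, 70.0], [39.9, -98.3, 77.1]]
```

The lid is seated and the plate is back where it started. Release and withdraw.

Request:
send_rows(increments=[[0,0,-2,0,0,0],[0,0,0,0,0,0],[0,0,0,0,0,0],[0,0,0,0,0,0]], grip=0.2)

```text
time: 29.55
tool_pos: [370.1, -238.7, 76.7]
tcp_rot: [-179.9, -0.0, 60.0]
ft_force: [-0.1, 0.3, -0.6]
finger_gap: 34.1
grip_force: 0.0
```

Request:
send_rows(increments=[[0,0,-10,0,0,0],[0,0,-30,0,0,0],[0,0,-40,0,0,0],[0,0,-40,0,0,0],[0,0,0,0,0,0]])

```text
time: 30.18
tool_pos: [372.4, -240.5, 201.8]
tcp_rot: [179.6, 0.0, 60.0]
ft_force: [-0.3, -0.5, -0.6]
finger_gap: 34.3
grip_force: 0.0
```

```bash
python3 - <<'E'
from bench import r
from h import *
st(r,1);red(r)
for n in('wrist','top'):
    s=r.snapshot(n);P=cloud(s);B=P[masks(s)['blue']&(P[...,2]>90)&(P[...,2]<150)];L=np.c_[(B-C)@X,(B-C)@Y,B[:,2]];L=L[(abs(L[:,0])<75)&(abs(L[:,1])<85)]
    print(n,'lid slope',np.linalg.lstsq(np.c_[L[:,0],np.ones(len(L))],L[:,2],rcond=None)[0])
im=r.snapshot('scene')['img'];cv2.imwrite('pics/e.png',im)
E
```

```text
t 30.175 pos [ 372.4 -240.5  201.8] xyL -110.9 2.0 th 0.614 ftan -0.5 frad -0.3 fy -0.6
scene red 98 [  27.4 -108.4   74.3] [[15.2, -116.5, 69.5], [41.0, -96.8, 77.3]]
wrist lid slope [2.17263299e-03 9.75366406e+01]
top lid slope [-3.70758447e-03  9.62823488e+01]
```

View pics/e.png

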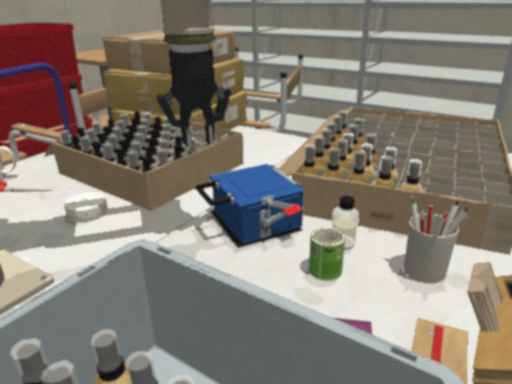

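The lid at (255,190) is shut and level, the stay is folded back at (290,210), the bottle and reel are undisturbed, and the gripper is clear above. Handing in.

```bash
python3 -c "
from bench import r
print(r.hand_in())"
```

```text
the job is handed in; nothing more can be done
None
```

I handed the job in at about 30 s, and the judge returned no verdict: the stay locked and carried the lid hands-off, the knee folded at low force with the lid still raised, and the lid is now shut with the bottle and reel where they were.

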